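# Hold the spring-return key switch on

### The arm

A 6-joint arm with a two-finger parallel gripper is mounted at the origin on a cart in front of the work surface, level with it; the furniture and walls round the work are solid. World frame = base frame: x ahead of the robot, y to its left, z up, the work surface at z = 0. Lengths are in m, angles in rad, forces in N, time in s.
With the tool pointing down it reaches from about 0.4 to 0.825 m from the base axis. Payload 7 kg.
Tool frame: the origin (TCP) lies midway between the tips of the shut fingers; the grasp point (between the pads) lies 19 mm behind it (env.grip_point_offset is the distance from the TCP to the grasp point, in m); z points along the fingers, y is the line along which they close (so a half turn about z gives the same grasp; the last joint's range is limited). The gripper opens to 88 mm and grips with 3 to 60 N. Pads are 19 mm wide; open, the fingers measure 130 mm over their backs; the gripper's body (78 mm by 193 mm) begins 47 mm behind the grasp point.
Start: joints at [-1.016, 0.359, 0.012, 0, -1.224, -0.288], TCP at [0.178, -0.651, 0.227] pointing down, gripper open.
Joint ranges: [-3.07, 3.07], [-1.43, 2.12], [-1.02, 1.25], [-3.03, 1.67], [-3.05, -0], [-3.03, 3.03]. Speed limits (rad/s): [2.39, 2.39, 3.01, 3.14, 3.14, 3.14].

### API

Orientations are given as [roll, pitch, yaw] about the fixed x, y, z axes, in that order (R = Rz(yaw) Ry(pitch) Rx(roll)).
In Python, from workcell import env gives the robot as it stands.
- The arm moves only by the tool shift_gripper, called after "Emit:" by a JSON object that holds its "name" and its "arguments", one argument or row to a line. Schema: {"type":"object","properties":{"offsets":{"type":"array","items":{"type":"array","items":{"type":"number"},"minItems":5,"maxItems":5},"minItems":1,"maxItems":10},"only":{"type":"string"},"quiet":{"type":"boolean"},"lines":{"type":"string"}},"required":["offsets"],"additionalProperties":false}. offsets is a list of rows, 1 to 10 of them, each of 5 numbers: dx, dy, dz in m, then a turn about the tool's z in rad, then the finger opening in m; each row shifts and turns the commanded pose from where the row before left it, along the tool's axes as they then stand; what a row does not reach is not made up. A row lasts 1/8 s, in which the tool goes at most 0.0625 m and 0.188 rad, less where a joint would pass 70% of its speed; a pose out of reach is approached as far as the arm can. The fingers move at their own pace and stop on an object; the grip force is fixed at half the most. Time passes only in rows, so rows that do not move let the fingers close. The tool returns the time, the measured TCP pose, the force, the opening and the grip force at its end. only (a regular expression) keeps the lines of the reply that match it, lines (a string "A,B") keeps lines A to B, and quiet returns only ok. Input that does not fit is refused with a message, and nothing moves.
- env.read_state(): the state, without advancing time (a new reading comes with each control period).
- env.grab_frame(name): name is "scene" or "top"; returns a dict with "img" (400x640x3 uint8, blue, green, red), "K" (3x3 intrinsics, pixels), "k1" (the pictures are not rectified: a ray, as slopes to the right and down, at radius r is drawn at 1 + k1 r^2 times it, then the intrinsics apply), "R" (3x3) and "t" (3): a world point X has camera coordinates R X + t. Camera axes: x right, y down, z forward; pixel columns grow to the right and rows downward; lengths in m; the calibration is good to about 2 mm. A picture is of the moment at which its call begins. There is no depth.
- env.job_done(): hands the job in; it is judged then, once.
The state is a dict: "time": time; "q": joint angles; "qd": joint speeds; "effort": joint torques, N m; "position": TCP position; "eef_rot": TCP orientation; "wrist_force": force on the tool from outside, world axes, zero at the start; "torque": the same for the moment, N m; "gripper_width": finger opening in m; "finger_force": force on a finger pad.
Only numpy, scipy, OpenCV 4.12 (cv2) and the standard library are available. Lean on these libraries where they do the work, as an engineer would, in place of code of your own. Each camera call takes 0.05 s, during which the arm holds its last target. There are 200 camera calls.

### The job

Draw the red key out of the wooden key stand, put it in the keyhole on top of the grey switch box and work it past the stiff pins until it is fully home with its collar on the lock's face. Then turn it a quarter turn clockwise (seen from above) and finish while still gripping it turned, because the lock springs back when let go. Leave the blue key in the stand and do not disturb the other things on the counter.

Things in the scene. Friction and masses are not known exactly. Their poses are not given: they have to be found in the camera images.
- red_key: Key to use, upright in the stand, 78 mm tall, 0.08 kg. Origin: centre of its tip (lowest point); z up; x along its width, y its thickness. From the tip (mm): flat steel bit 16 (x) by 6 (y), tapered over the first 6, to z 23; neck 5.6 diameter to z 34; collar 26 diameter to z 38; red flat-sided bow 38 (x) by 14 (y) to z 78: grip it across the 14 from above. A half turn about z makes no difference.
- blue_key: A second key of the same size and shape with a blue bow, upright in the other slot of the stand; leave it there. Same frame as the red key.
- key_stand: Fixed wooden block 130 (x) by 56 (y) by 42 mm high. Origin: centre of its underside; z up. Two slots from above at x = -33 and +33 mm, long side along its x, hold the keys: collars on its top, tips 8 mm above the counter, key x along stand x, 1.5 mm play each way. Which key is in which slot varies.
- switch_box: Fixed grey switch box 150 (x) by 120 (y) by 67 mm high; origin: centre of its underside. The keyhole is in a 56 mm square steel face, 8 mm thick, in the middle of its top (face 75 mm above the counter). In it two pairs of sprung pins, met with the tip about 17 and 25 mm below the face, stick and resist the key with about 8 to 16 N each time.
- keyhole (a point): Centre of the keyhole's mouth, on top of the steel face; z up. Slot 17.6 mm along x by 7.6 mm along y (axes turn with the box), 2.5 mm bevel; a turning core with a like slot lies below the face. Home: collar on the face, tip 34 mm below this point. The key turns only when its bit is right through the face, within about 3 mm of home; once turned it cannot be pulled out.
- lock_core (a joint): Angle of the lock's core (rad): 0 at rest, slot in line with the face's; grows clockwise seen from above to a stop at 1.571 (a quarter turn). A spring returns it to 0: 0.025 N m at the start, 0.1 N m at the stop. The core lags the key by 0.1 to 0.13 rad of play, so turn the key a little past a quarter.
- timer: White kitchen timer, 63 mm round, 44 mm high, bystander. Origin at the centre of its underside.
- flour_shaker: Steel flour shaker, 61 mm round, 84 mm high, bystander. Origin at the centre of its underside.
- tub_blue: Small tub with a blue lid, 105 by 127 by 59 mm, bystander. Origin at the centre of its underside.
- sweet_mould: Wooden sweet mould, 62 by 236 by 26 mm, bystander. Origin at the centre of its underside.
- pastry_brush: Pastry brush, 44 by 180 by 13 mm, bystander. Origin at the centre of its underside.
- tape_roll: Roll of tape, 104 mm across, 25 mm high, bystander. Origin at the centre of its underside.

How it is judged:
On the way, in this order (a step that is already met when the one before it is completed fails the run):
1. the red key is drawn clear of the stand (z of red_key in the frame of key_stand above 0.045 m), for 0.1 s.
2. the red key is fully home in the keyhole and not yet turned (z of red_key in the frame of keyhole below -0.0305 m and horizontal distance between red_key and keyhole below 0.005 m and angle between red_key's own z axis and vertical below 0.12 rad and value of joint lock_core below 0.4 rad), for 0.1 s.
3. the lock is turned a quarter clockwise (value of joint lock_core above 1.3 rad), for 0.2 s.
At the end, for the whole second after the job is handed in: The core is turned at least 1.3 rad of its 1.571; the red key is in the keyhole, within 3.5 mm of fully home, upright within 0.12 rad, its tip within 5 mm of the keyhole's axis; the fingers still grip the red key with more than 1 N; the blue key is in its slot, raised by less than 6 mm (value of joint lock_core above 1.3 rad and z of red_key in the frame of keyhole below -0.0305 m and horizontal distance between red_key and keyhole below 0.005 m and angle between red_key's own z axis and vertical below 0.12 rad and contact force between the fingers and red_key above 1 N and z of blue_key in the frame of key_stand below 0.014 m); the arm keeps its last pose, push and grip.
It fails at once if the blue key is taken out of the stand (z of blue_key in the frame of key_stand above 0.025 m).
It fails at once if a bystander is moved by more than 30 mm (distance of any of timer, flour_shaker, tub_blue, sweet_mould, pastry_brush, tape_roll from where it was at the start of the episode above 0.03 m).
It also fails if it takes over 51 s, if anything falls off the work surface, if the arm or the gripper's body presses on something with over 40 N, if the wrist force passes 120 N, or if a joint passes its speed limit or range.

## Working session

There is one attempt and no reset: what is moved stays moved. The work goes in short steps, Python scripts to look and compute and a tool call to move; the robot and the scene stay as the last step left them, time stands still between calls to the robot, and variables do not carry over. Pictures are saved under pics/ and viewed, at most 10 in all, crops included, and the job is handed in when it is done.

```bash
ls; mkdir -p pics
```

Run:
```python
from workcell import env
import cv2,pickle
d={}
for n in("scene","top"):
    f=env.grab_frame(n);d[n]=f
    cv2.imwrite(f"pics/{n}0.png",f["img"]);print(n,f["K"],f["k1"],f["R"],f["t"])
pickle.dump(d,open("f0.pkl","wb"))
s=env.read_state();print(s,env.grip_point_offset)
```

```text
pics
workcell.py
scene [[364.60720932   0.         314.46104192]
 [  0.         364.60720932 200.70202937]
 [  0.           0.           1.        ]] -0.0022407022272146033 [[-0.79483009 -0.60683006  0.00154919]
 [-0.26339774  0.34269798 -0.90176478]
 [ 0.54668708 -0.71715784 -0.43222434]] [0.42017113 0.22770385 0.89396805]
top [[422.2461993    0.         319.17508968]
 [  0.         422.2461993  200.47388027]
 [  0.           0.           1.        ]] -0.10937844676922334 [[-0.02708185 -0.9996316   0.00179703]
 [-0.98001016  0.02619574 -0.19721528]
 [ 0.19709556 -0.00710206 -0.98035856]] [-0.03277618  0.57356695  1.12836485]
{'time': 0.1, 'q': array([-1.01590627e+00,  3.59325441e-01,  1.11827678e-02, -2.76064446e-04,
       -1.22409751e+00, -2.88112965e-01]), 'qd': array([ 0.00073336, -0.0032221 ,  0.00035035, -0.00040236,  0.00032519,
       -0.00186584]), 'effort': array([-1.42232984e-03, -5.84163952e+01,  2.93753654e+01,  7.01563954e+00,
        1.02106258e-02, -5.25510745e-05]), 'position': array([ 0.17781322, -0.65072747,  0.2257297 ]), 'eef_rot': array([ 3.14013457e+00, -1.61458259e-04, -2.87490944e+00]), 'wrist_force': array([ 0.26980762, -0.55534646,  0.44729837]), 'torque': array([ 0.02097997, -0.01704176, -0.02751877]), 'finger_force': 0.0, 'gripper_width': 0.08792011101020615} 0.0188
```

View pics/scene0.png

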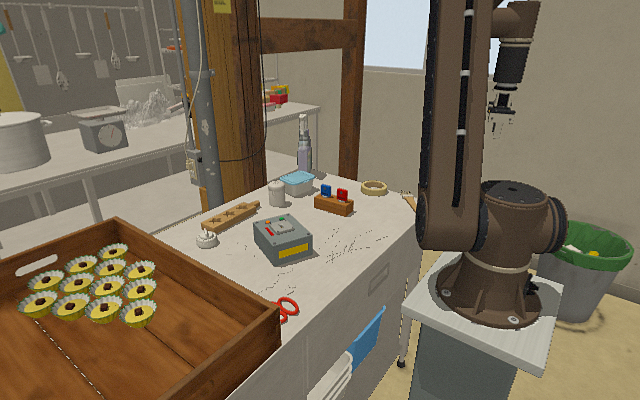

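View pics/top0.png

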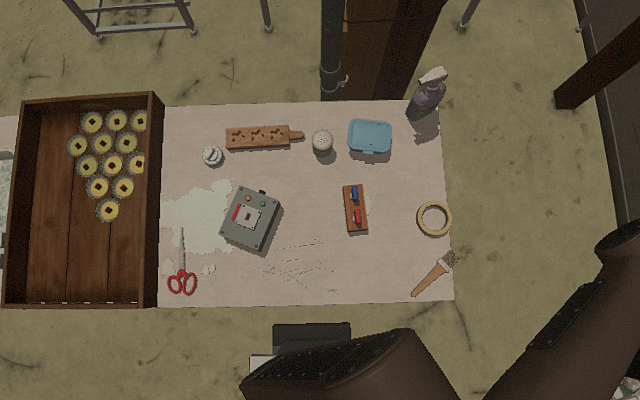

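The scene view shows the box at about (282,238) and the stand at (333,203), with the red key at (342,195) and the blue at (326,190). In the top view the box is at (250,218) and the stand at (355,209), with red at (358,217) and blue at (354,194). I'll enlarge both.

Run:
```python
import cv2,pickle
d=pickle.load(open("f0.pkl","rb"))
t=d["top"]["img"];s=d["scene"]["img"]
a=cv2.resize(t[175:260,215:295],None,fx=5,fy=5,interpolation=cv2.INTER_CUBIC)
b=cv2.resize(t[175:260,325:385],None,fx=5,fy=5,interpolation=cv2.INTER_CUBIC)
cv2.imwrite("pics/c1.png",cv2.hconcat([a,b]))
cv2.imwrite("pics/c2.png",cv2.resize(s[170:270,245:365],None,fx=6,fy=6,interpolation=cv2.INTER_CUBIC))
```

```text
(no output)
```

View pics/c1.png

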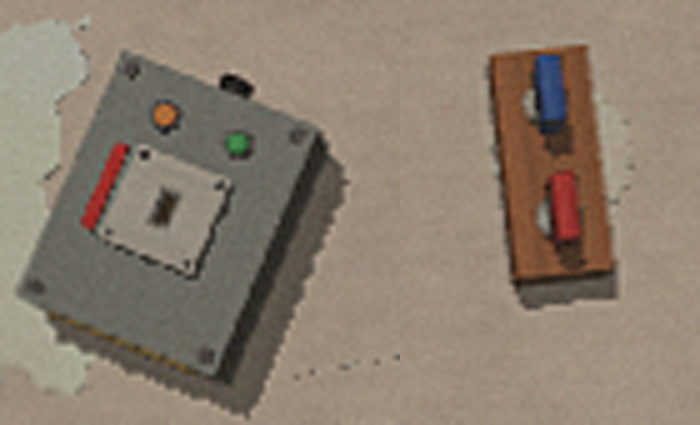

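View pics/c2.png

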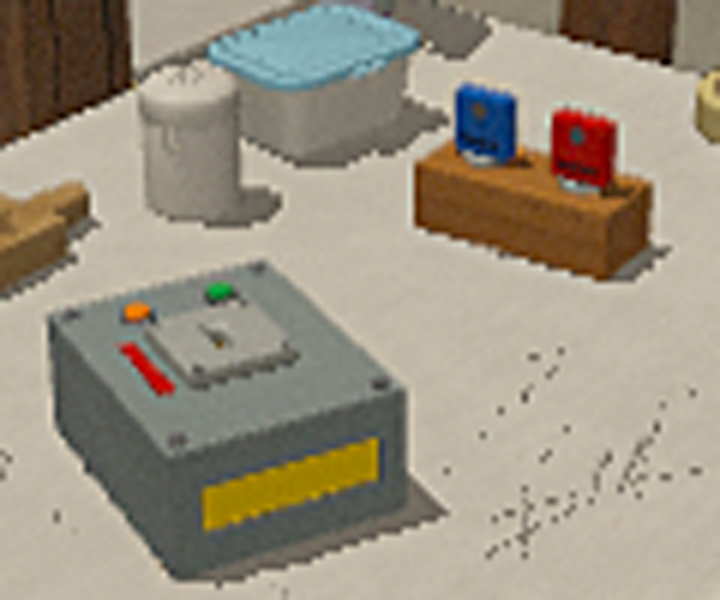

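The top crop shows the face plate with corners near (131,144), (232,184), (195,277) and (97,232), and the keyhole at (165,208) lying along the box's long side. The red bow is at (565,205) and the blue at (550,92). In the scene crop the face is at (220,340), the red bow at (583,147) and the blue at (485,122). Next I'll measure with masks.

Create h.py:
```python
import cv2,numpy as np
def ray(f,uv):
    p=cv2.undistortPoints(np.float64(uv).reshape(-1,1,2),f["K"],np.array([f["k1"],0,0,0]))[:,0]
    d=np.c_[p,np.ones(len(p))]@f["R"]; c=-f["R"].T@f["t"]
    return c,d/np.linalg.norm(d,axis=1)[:,None]
def plane(f,uv,z):
    c,d=ray(f,uv); return c+d*((z-c[2])/d[:,2])[:,None]
def tri(fs,uvs):
    A=np.zeros((3,3));b=np.zeros(3);rs=[]
    for f,u in zip(fs,uvs):
        c,d=ray(f,u);P=np.eye(3)-np.outer(d[0],d[0]);A+=P;b+=P@c;rs.append((c,P))
    X=np.linalg.solve(A,b);return X,[np.linalg.norm(P@(X-c)) for c,P in rs]
def proj(f,X):
    r,_=cv2.Rodrigues(f["R"]);return cv2.projectPoints(np.float64(X).reshape(-1,1,3),r,f["t"],f["K"],np.array([f["k1"],0,0,0]))[0][:,0]
def mask(f,col,roi):
    x0,y0,x1,y1=roi;h=cv2.cvtColor(f["img"],cv2.COLOR_BGR2HSV)
    H,S,V=[h[...,i].astype(int) for i in range(3)]
    m={"red":((H<5)|(H>172))&(S>150)&(V>60),"blue":(H>105)&(H<125)&(S>130)&(V>60),"face":(S<40)&(V>135),"wood":(H<16)&(S>110)&(V>60)}[col]
    o=np.zeros(m.shape,np.uint8);o[y0:y1,x0:x1]=m[y0:y1,x0:x1]
    n,l,st,c=cv2.connectedComponentsWithStats(o); i=1+st[1:,4].argmax()
    cs,_=cv2.findContours((l==i).astype(np.uint8),cv2.RETR_EXTERNAL,cv2.CHAIN_APPROX_NONE)
    return c[i],st[i,4],max(cs,key=cv2.contourArea)
```

Run:
```python
import pickle;from h import *
d=pickle.load(open("f0.pkl","rb"));T,S=d["top"],d["scene"]
print("cams",-T["R"].T@T["t"],-S["R"].T@S["t"])
for c,rt,rs in(("red",(348,200,370,230),(330,180,360,205)),("blue",(345,180,365,205),(315,175,335,200))):
    a=mask(T,c,rt);b=mask(S,c,rs);X,r=tri([T,S],[a[0],b[0]])
    print(c,a[:2],b[:2],X,r,"ext",S and b[2][:,0].min(0),b[2][:,0].max(0))
    q=cv2.boxPoints(cv2.minAreaRect(b[2]));print(" scene box",q.round(1).tolist()," top box",cv2.boxPoints(cv2.minAreaRect(a[2])).round(1).tolist())
for n,f,roi in(("T",T,(232,200,265,235)),("S",S,(268,218,296,236))):
    a=mask(f,"face",roi);q=cv2.boxPoints(cv2.minAreaRect(a[2]));e=cv2.approxPolyDP(cv2.convexHull(a[2]),2.5,True)[:,0]
    print("face",n,a[:2],e.tolist(),plane(f,[e.mean(0)],.075)); W=plane(f,e,.075);print(W.round(4).tolist(),np.linalg.norm(W-np.roll(W,1,0),axis=1))
# key-hole centre and face corners read from crops
t=lambda u,v:[(u+.5)/5-.5+215,(v+.5)/5-.5+175]; s=lambda u,v:[(u+.5)/6-.5+245,(v+.5)/6-.5+170]
print("hole",tri([T,S],[[t(165,208)],[s(217,338)]]))
C=np.array([t(123,52),t(322,130),t(215,376),t(18,295)]);W=plane(T,C,.067)
print("box",W.mean(0),np.linalg.norm(W-np.roll(W,1,0),axis=1),[np.degrees(np.arctan2(*(W[j]-W[i])[[1,0]])) for i,j in((0,3),(1,2))])
for z in(.075,):
    C=np.array([t(131,144),t(232,184),t(195,277),t(97,232)]);W=plane(T,C,z);print("face",W.mean(0),np.linalg.norm(W-np.roll(W,1,0),axis=1),[np.degrees(np.arctan2(*(W[j]-W[i])[[1,0]])) for i,j in((0,3),(1,2))])
b=lambda u,v:[(u-400+.5)/5-.5+325,(v+.5)/5-.5+175]
C=np.array([b(491,53),b(587,45),b(612,268),b(518,280)]);W=plane(T,C,.042);print("stand",W.mean(0),np.linalg.norm(W-np.roll(W,1,0),axis=1),[np.degrees(np.arctan2(*(W[j]-W[i])[[1,0]])) for i,j in((0,3),(1,2))])
```

```text
cams [ 0.3388181  -0.0397754   1.21937721] [-0.09477944  0.81805501  0.59107914]
red (array([357.46268657, 215.85074627]), np.int32(67)) (array([341.67961165, 194.17475728]), np.int32(103)) [ 0.52533485 -0.1524385   0.06603338] [np.float64(0.0010247577728143315), np.float64(0.0010247577728145227)] ext [337 188] [347 200]
 scene box [[335.8999938964844, 199.1999969482422], [337.1000061035156, 187.8000030517578], [347.20001220703125, 188.89999389648438], [346.0, 200.3000030517578]]  top box [[355.0, 209.0], [360.0, 209.0], [360.0, 222.0], [355.0, 222.0]]
blue (array([354.8125, 191.9375]), np.int32(48)) (array([325.61971831, 190.61971831]), np.int32(71)) [ 0.59291396 -0.14902857  0.06254301] [np.float64(0.00029011371146636444), np.float64(0.0002901137114663382)] ext [321 184] [330 195]
 scene box [[321.0, 195.0], [321.0, 184.0], [330.0, 184.0], [330.0, 195.0]]  top box [[351.3999938964844, 186.1999969482422], [356.0, 185.60000610351562], [357.5, 197.89999389648438], [352.8999938964844, 198.5]]
face T (array([246.81313131, 216.33333333]), np.int32(198)) [[256, 209], [258, 215], [254, 225
[... 557 characters left out ...]
075], [0.541, 0.0991, 0.075], [0.5196, 0.1061, 0.075]] [0.05790328 0.04077637 0.0712291  0.04645385 0.04467516 0.02249226]
hole (array([0.53193562, 0.15149003, 0.07413141]), [np.float64(0.0021386880489745064), np.float64(0.0021386880489743408)])
box [0.52913326 0.14898769 0.067     ] [0.14765406 0.12174149 0.14805076 0.11894125] [np.float64(157.24859135637698), np.float64(156.16364574676746)]
face [0.52946584 0.15080064 0.075     ] [0.05218508 0.06108442 0.055019   0.06024111] [np.float64(159.3361138854688), np.float64(158.2616442045388)]
stand [ 0.55487962 -0.1494615   0.042     ] [0.13164733 0.05545489 0.12949257 0.05347273] [np.float64(-175.55461183641108), np.float64(-176.4330517270149)]
```

Add to h.py:
```python
from scipy.spatial.transform import Rotation as Ro
def go(env,x,y,z,yaw):
    "tool-axis shift & tool-z turn to world pose (shift first, then turn); tilt"
    s=env.read_state();R=Ro.from_euler("xyz",s["eef_rot"]).as_matrix()
    w=(yaw-s["eef_rot"][2]+np.pi)%(2*np.pi)-np.pi
    print("t",round(s["time"],2),"pos",s["position"].round(4),"rot",s["eef_rot"].round(3),"q",s["q"].round(2))
    print("shift",(R.T@(np.array([x,y,z])-s["position"])).round(4),"turn",round(-w,4),"F",s["wrist_force"].round(1))
```

```text
(no output)
```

Emit:
{"name": "shift_gripper", "arguments": {
  "offsets": [
    [-0.0465,0.039,0,0,0.088],
    [-0.0465,0.039,0,0,0.088],
    [-0.0465,0.039,0,0,0.088],
    [-0.0465,0.039,0,0,0.088],
    [-0.0465,0.039,0,0,0.088],
    [-0.0465,0.039,0,0,0.088],
    [-0.0465,0.039,0,0,0.088],
    [-0.0465,0.039,0,0,0.088],
    [-0.0465,0.039,0,0,0.088],
    [-0.0465,0.039,0,0,0.088]
  ]
}}

```text
time: 1.35
position: [0.5244, -0.1504, 0.2266]
eef_rot: [3.142, 0.0, -2.875]
wrist_force: [1.1, -0.5, 0.3]
gripper_width: 0.0875
finger_force: 0.0
```

Emit:
{"name": "shift_gripper", "arguments": {
  "offsets": [
    [0,0,0,-0.18,0.088],
    [0,0,0,-0.18,0.088],
    [0,0,0,-0.18,0.088],
    [0,0,0,-0.18,0.088]
  ]
}}

```text
time: 1.85
position: [0.5234, -0.1521, 0.2262]
eef_rot: [3.141, -0.0, -2.149]
wrist_force: [-0.4, -0.6, -0.4]
gripper_width: 0.0875
finger_force: 0.0
```

```bash
python3 -c "
from h import *;from workcell import env
go(env,.524,-.152,.12,.06)"
```

```text
t 1.85 pos [ 0.5234 -0.1521  0.2262] rot [ 3.141 -0.    -2.149] q [ 0.08  0.15 -0.28 -0.   -1.15 -0.65]
shift [-0.0005 -0.0005  0.1062] turn -2.2087 F [-0.4 -0.6 -0.4]
```

Emit:
{"name": "shift_gripper", "arguments": {
  "offsets": [
    [0,0,0,-0.184,0.088],
    [0,0,0,-0.184,0.088],
    [0,0,0,-0.184,0.088],
    [0,0,0,-0.184,0.088],
    [0,0,0,-0.184,0.088],
    [0,0,0,-0.184,0.088]
  ]
}}

```text
time: 2.6
position: [0.5234, -0.1523, 0.2262]
eef_rot: [3.141, 0.0, -1.045]
wrist_force: [0.7, 0.3, 0.6]
gripper_width: 0.0875
finger_force: 0.0
```

Emit:
{"name": "shift_gripper", "arguments": {
  "offsets": [
    [0,0,0.02,-0.184,0.088],
    [0,0,0.02,-0.184,0.088],
    [0,0,0.02,-0.184,0.088],
    [0,0,0.02,-0.184,0.088],
    [0,0,0.02,-0.184,0.088],
    [0,0,0.005,-0.184,0.088],
    [0,0,0,0,0.088]
  ]
}}

```text
time: 3.48
position: [0.5231, -0.1523, 0.1208]
eef_rot: [-3.142, 0.002, 0.052]
wrist_force: [0.9, 0.0, -0.2]
gripper_width: 0.0878
finger_force: 0.0
```

Run:
```python
from h import *;from workcell import env
go(env,.524,-.152,.05,.06)
for n in("scene","top"):cv2.imwrite(f"pics/{n}1.png",cv2.resize(env.grab_frame(n)["img"][130:230,290:400],None,fx=4,fy=4))
cv2.imwrite("pics/j1.png",cv2.hconcat([cv2.imread("pics/scene1.png"),cv2.imread("pics/top1.png")])[:,:880]) if 0 else None
```

```text
t 3.48 pos [ 0.5231 -0.1523  0.1208] rot [-3.142e+00  2.000e-03  5.200e-02] q [ 0.08  0.24 -0.42 -0.   -0.91  1.55]
shift [ 0.001  -0.0002  0.0708] turn -0.0081 F [ 0.9  0.  -0.2]
```

Emit:
{"name": "shift_gripper", "arguments": {
  "offsets": [
    [0,0,0.015,-0.004,0.088],
    [0,0,0.015,-0.004,0.088],
    [0,0,0.015,0,0.088],
    [0,0,0.015,0,0.088],
    [0,0,0.011,0,0.088],
    [0,0,0,0,0.03],
    [0,0,0,0,0.0],
    [0,0,0,0,0.0],
    [0,0,0,0,0.0],
    [0,0,0,0,0.0]
  ]
}}

```text
time: 4.82
position: [0.5238, -0.1523, 0.0508]
eef_rot: [-3.142, -0.001, 0.061]
wrist_force: [-0.1, -0.1, 0.9]
gripper_width: 0.0432
finger_force: 0.0
```

Emit:
{"name": "shift_gripper", "arguments": {
  "offsets": [
    [0,0,0,0,0.0],
    [0,0,0,0,0.0]
  ]
}}

```text
time: 5.08
position: [0.5236, -0.1523, 0.0506]
eef_rot: [-3.142, 0.0, 0.061]
wrist_force: [0.3, 0.1, -0.4]
gripper_width: 0.0235
finger_force: 0.0
```

Emit:
{"name": "shift_gripper", "arguments": {
  "offsets": [
    [0,0,0,0,0.0],
    [0,0,0,0,0.0],
    [0,0,0,0,0.0]
  ]
}}

```text
time: 5.45
position: [0.5236, -0.1523, 0.0505]
eef_rot: [3.142, 0.0, 0.061]
wrist_force: [-0.5, -0.3, 0.8]
gripper_width: 0.0136
finger_force: 30.0
```

Emit:
{"name": "shift_gripper", "arguments": {
  "offsets": [
    [0,0,-0.01,0,0],
    [0,0,-0.015,0,0],
    [0,0,-0.02,0,0],
    [0,0,-0.02,0,0],
    [0,0,-0.02,0,0],
    [0,0,-0.02,0,0],
    [0,0,-0.02,0,0],
    [0,0,0,0,0]
  ]
}}

```text
time: 6.45
position: [0.5248, -0.1524, 0.1782]
eef_rot: [3.141, -0.004, 0.061]
wrist_force: [0.4, 0.4, -1.6]
gripper_width: 0.0143
finger_force: 30.0
```

Run:
```python
from h import *;from workcell import env
go(env,.53,.15,.175,-.40)
f=[cv2.resize(env.grab_frame(n)["img"][y:y+100,x:x+95],None,fx=4,fy=4,interpolation=cv2.INTER_CUBIC) for n,x,y in(("scene",290,120),("top",310,160))]
cv2.imwrite("pics/l1.png",cv2.hconcat(f))
```

```text
t 6.45 pos [ 0.5248 -0.1524  0.1782] rot [ 3.141 -0.004  0.061] q [ 0.08  0.18 -0.35  0.   -1.04  1.56]
shift [ 0.0237 -0.3015  0.0032] turn 0.4614 F [ 0.4  0.4 -1.6]
```

View pics/l1.png

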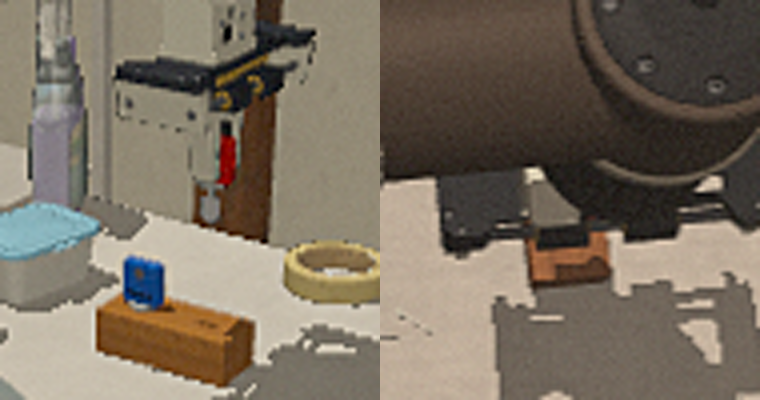

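The key is held upright below the pads and clear of the stand, with its tip near scene pixel (342,175). The blue key is still in its slot. The arm blocks the top view. Next I'll move over the keyhole.

Emit:
{"name": "shift_gripper", "arguments": {
  "offsets": [
    [0.004,-0.05,0,0,0],
    [0.004,-0.05,0,0,0],
    [0.004,-0.05,0,0,0],
    [0.004,-0.05,0,0,0],
    [0.004,-0.05,0,0,0],
    [0.0037,-0.0515,0,0,0],
    [0,0,0.01,0.15,0],
    [0,0,0.015,0.15,0],
    [0,0,0.013,0.154,0],
    [0,0,0,0,0]
  ]
}}

```text
time: 7.8
position: [0.5277, 0.1495, 0.1359]
eef_rot: [3.139, 0.002, -0.392]
wrist_force: [-0.2, -0.2, -1.6]
gripper_width: 0.014
finger_force: 30.0
```

Run:
```python
from h import *;from workcell import env;import pickle
go(env,.53,.15,.13,-.393)
S=env.grab_frame("scene");T=env.grab_frame("top");pickle.dump((S,T,env.read_state()),open("f1.pkl","wb"))
f=[cv2.resize(i["img"][y:y+75,x:x+65],None,fx=6,fy=6,interpolation=cv2.INTER_CUBIC) for i,x,y in((S,250,170),(T,215,170))]
cv2.imwrite("pics/l2.png",cv2.hconcat(f))
```

```text
t 7.8 pos [0.5277 0.1495 0.1359] rot [ 3.139e+00  2.000e-03 -3.920e-01] q [ 0.63  0.23 -0.39 -0.   -0.95  0.55]
shift [ 0.0019 -0.0014  0.0059] turn 0.0012 F [-0.2 -0.2 -1.6]
```

View pics/l2.png

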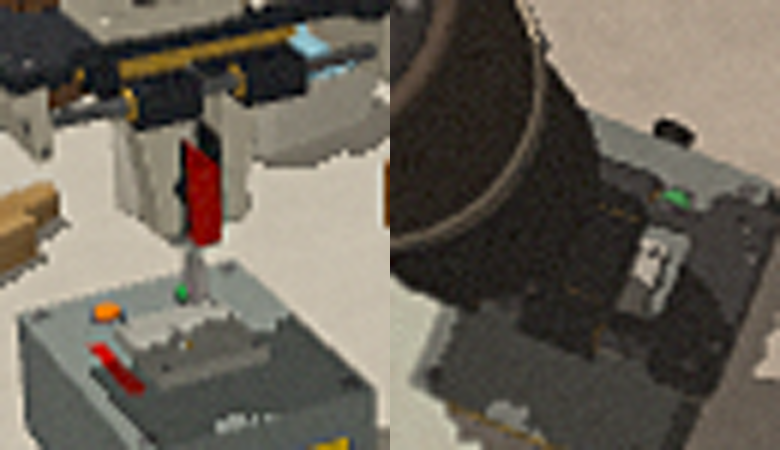

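Run:
```python
import pickle;from h import *
d=pickle.load(open("f0.pkl","rb"));T,S=d["top"],d["scene"]
def cen(f,roi):
    x0,y0,x1,y1=roi;g=f["img"][y0:y1,x0:x1].astype(float).mean(2);w=np.clip(np.percentile(g,80)-12-g,0,None)
    w[w<15]=0;ys,xs=np.mgrid[y0:y1,x0:x1];print(g.round().astype(int));c=[(w*xs).sum()/w.sum(),(w*ys).sum()/w.sum()]
    co=np.cov(np.c_[xs.ravel(),ys.ravel()].T,aweights=w.ravel());v=np.linalg.eigh(co)[1][:,1]
    return np.array(c),v
for n,f,roi in(("T",T,(243,211,253,223)),("S",S,(276,222,286,231))):
    c,v=cen(f,roi);P=plane(f,[c,c+2*v],.075);D=P[1]-P[0];print(n,c,P[0],np.degrees(np.arctan2(D[1],D[0])))
    if n=="T":ct=c
    else: print(tri([T,S],[[ct],[c]]))
for n,f,roi in(("T",T,(348,200,370,230)),("S",S,(330,180,360,205))):
    a=mask(f,"red",roi);r=a[2][:,0];c2=cv2.minAreaRect(a[2])[0];print(n,"key",plane(f,[a[0],c2,(r.min(0)+r.max(0))/2],.066).round(4).tolist())
S1,T1,s=pickle.load(open("f1.pkl","rb"))
R=Ro.from_euler("xyz",s["eef_rot"]).as_matrix();p=s["position"]
for e in(-.002,0,.002):
  print(e,"tip",proj(S1,p+R@[e,0,.0425]),"collar",proj(S1,p+R@[e,0,.0425-.036]))
a=mask(S1,"red",(278,190,290,215));print(a[:2],a[2][:,0].min(0),a[2][:,0].max(0))
```

```text
[[140 139 138 138 138 142 140 141 140 135]
 [135 137 141 141 102 124 125 139 138 139]
 [138 144 144 142  77  72  97 109 131 139]
 [140 137 147 126  72  34  56  72 123 138]
 [138 146 150  68  49  43  44  94 139 137]
 [137 143 132  72  34  40  61 118 145 141]
 [141 144 102  61  35  40  90 138 141 139]
 [142 125  77  42  36  43 118 148 139 144]
 [143 105  86  51  61  62 136 142 139 138]
 [138 140 129 108 113 114 147 140 138 135]
 [133 142 138 141 142 131 144 137 141 141]
 [135 132 132 134 139 133 136 136 141 142]]
T [247.39003017 216.20918662] [0.53000966 0.15062744 0.075     ] 155.50599162896265
[[152 156 156 155 155 153 153 154 154 155]
 [153 152 154 154 153 165 163 155 154 153]
 [156 153 120 145 166 168 177 154 156 153]
 [156 153 144 109 106 109 140 163 157 156]
 [157 155 157 151  83  80 107 137 157 156]
 [156 156 159 158 144  64 123 124 155 151]
 [153 154 154 155 157 150 155 152 156 152]
 [154 160 157 155 156 155 156 156 158 161]
 [158 142 159 158 158 158 160 134 141 109]]
S [280.99426112 226.22883788] [0.5313906  0.15412089 0.075     ] -18.827311368575934
(array([0.53153016, 0.15180606, 0.07353277]), [np.float64(0.0015398643321059607), np.float64(0.0015398643321058575)])
T key [[0.5244, -0.1529, 0.066], [0.5254, -0.1531, 0.066], [0.5254, -0.1531, 0.066]]
S key [[0.5264, -0.1522, 0.066], [0.5272, -0.1527, 0.066], [0.5263, -0.154, 0.066]]
-0.002 tip [[282.71352731 220.08706488]] collar [[282.23793002 208.75005107]]
0 tip [[282.40524773 219.79464265]] collar [[281.92567035 208.47047604]]
0.002 tip [[282.09789451 219.50309884]] collar [[281.61436337 208.19175378]]
(array([283.48780488, 202.37804878]), np.int32(82)) [281 194] [286 210]
```

```bash
python3 -c "
from h import *;from workcell import env
go(env,.529,.152,.119,-.40)"
```

```text
t 7.9 pos [0.5288 0.1499 0.1375] rot [ 3.141  0.    -0.389] q [ 0.63  0.23 -0.39  0.   -0.95  0.55]
shift [-0.0006 -0.002   0.0185] turn 0.0108 F [-0.2 -0.  -0.4]
```

Emit:
{"name": "shift_gripper", "arguments": {
  "offsets": [
    [-0.0005,-0.002,0.005,0.01,0],
    [0,0,0.007,0,0],
    [0,0,0.006,0,0],
    [0,0,0,0,0]
  ]
}}

```text
time: 8.4
position: [0.5288, 0.1518, 0.1189]
eef_rot: [3.141, 0.001, -0.403]
wrist_force: [0.0, 0.0, -0.1]
gripper_width: 0.014
finger_force: 30.0
```

Emit:
{"name": "shift_gripper", "arguments": {
  "offsets": [
    [0,0,0.002,0,0],
    [0,0,0.002,0,0],
    [0,0,0,0,0]
  ]
}}

```text
time: 8.78
position: [0.5291, 0.1521, 0.1155]
eef_rot: [3.142, 0.0, -0.403]
wrist_force: [-0.2, 0.8, -0.9]
gripper_width: 0.014
finger_force: 30.0
```

Emit:
{"name": "shift_gripper", "arguments": {
  "offsets": [
    [0,0,0.002,0,0],
    [0,0,0,0,0]
  ]
}}

```text
time: 9.02
position: [0.5292, 0.1521, 0.1135]
eef_rot: [3.142, 0.0, -0.403]
wrist_force: [0.3, -0.1, -0.4]
gripper_width: 0.014
finger_force: 30.0
```

Emit:
{"name": "shift_gripper", "arguments": {
  "offsets": [
    [0,0,0.002,0,0],
    [0,0,0.002,0,0],
    [0,0,0,0,0]
  ]
}}

```text
time: 9.4
position: [0.5304, 0.1523, 0.1098]
eef_rot: [-3.14, -0.002, -0.402]
wrist_force: [6.4, -2.3, -2.9]
gripper_width: 0.0138
finger_force: 30.0
```

Emit:
{"name": "shift_gripper", "arguments": {
  "offsets": [
    [0,0,0.002,0,0],
    [0,0,0.002,0,0],
    [0,0,0,0,0]
  ]
}}

```text
time: 9.78
position: [0.5306, 0.1522, 0.106]
eef_rot: [-3.14, -0.002, -0.402]
wrist_force: [5.4, -3.0, 0.5]
gripper_width: 0.0139
finger_force: 30.0
```

Emit:
{"name": "shift_gripper", "arguments": {
  "offsets": [
    [0.0016,0,0,0,0],
    [0,0,0,0,0]
  ]
}}

```text
time: 10.02
position: [0.5306, 0.1514, 0.1054]
eef_rot: [3.141, 0.0, -0.403]
wrist_force: [2.1, -0.9, -0.2]
gripper_width: 0.0141
finger_force: 30.0
```

Emit:
{"name": "shift_gripper", "arguments": {
  "offsets": [
    [0,0,0.002,0,0],
    [0,0,0.002,0,0],
    [0,0,0,0,0]
  ]
}}

```text
time: 10.4
position: [0.5307, 0.1515, 0.1014]
eef_rot: [3.141, -0.0, -0.403]
wrist_force: [2.0, -1.5, 0.5]
gripper_width: 0.0141
finger_force: 30.0
```

Emit:
{"name": "shift_gripper", "arguments": {
  "offsets": [
    [0.0003,0,0.002,0,0],
    [0,0,0.002,0,0],
    [0,0,0,0,0]
  ]
}}

```text
time: 10.78
position: [0.5309, 0.1517, 0.0976]
eef_rot: [-3.141, 0.0, -0.403]
wrist_force: [1.0, 0.4, 0.9]
gripper_width: 0.0136
finger_force: 30.0
```

Emit:
{"name": "shift_gripper", "arguments": {
  "offsets": [
    [0,0,0.002,0,0],
    [0,0,0.002,0,0],
    [0,0,0,0,0]
  ]
}}

```text
time: 11.15
position: [0.5308, 0.1513, 0.0931]
eef_rot: [3.141, 0.0, -0.403]
wrist_force: [1.7, -0.4, 0.3]
gripper_width: 0.0135
finger_force: 30.0
```

Emit:
{"name": "shift_gripper", "arguments": {
  "offsets": [
    [0,0,0.002,0,0],
    [0,0,0,0,0]
  ]
}}

```text
time: 11.4
position: [0.5311, 0.1514, 0.0919]
eef_rot: [-3.142, -0.0, -0.403]
wrist_force: [-0.1, 0.4, 5.5]
gripper_width: 0.0136
finger_force: 30.0
```

Emit:
{"name": "shift_gripper", "arguments": {
  "offsets": [
    [0,0,0.002,0,0],
    [0,0,0,0,0]
  ]
}}

```text
time: 11.65
position: [0.531, 0.1515, 0.0897]
eef_rot: [-3.141, -0.0, -0.403]
wrist_force: [1.7, 0.8, 0.8]
gripper_width: 0.014
finger_force: 30.0
```

Emit:
{"name": "shift_gripper", "arguments": {
  "offsets": [
    [0,0,0.002,0,0],
    [0,0,0,0,0]
  ]
}}

```text
time: 11.9
position: [0.5309, 0.1514, 0.0873]
eef_rot: [3.142, 0.0, -0.403]
wrist_force: [0.5, 0.6, -1.1]
gripper_width: 0.0134
finger_force: 30.0
```

Run:
```python
from h import *;from workcell import env
S=env.grab_frame("scene")
cv2.imwrite("pics/l3.png",cv2.resize(S["img"][170:245,250:320],None,fx=8,fy=8,interpolation=cv2.INTER_CUBIC))
```

```text
(no output)
```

View pics/l3.png

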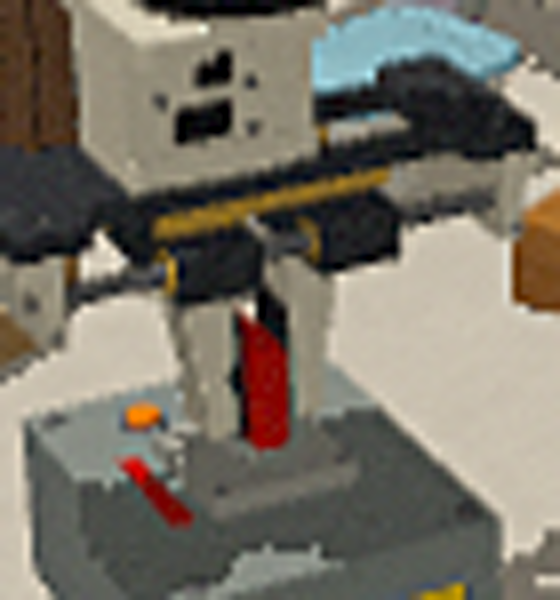

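The red bow's foot, near crop (268,445), is now just above the steel face, so the key is almost home. I'll press until the collar lands on the face.

Emit:
{"name": "shift_gripper", "arguments": {
  "offsets": [
    [0,0,0.002,0,0],
    [0,0,0,0,0]
  ]
}}

```text
time: 12.2
position: [0.5308, 0.1513, 0.0851]
eef_rot: [3.141, 0.0, -0.403]
wrist_force: [3.1, -0.2, -2.6]
gripper_width: 0.0135
finger_force: 30.0
```

Emit:
{"name": "shift_gripper", "arguments": {
  "offsets": [
    [0,0,0.002,0,0],
    [0,0,0,0,0]
  ]
}}

```text
time: 12.45
position: [0.5309, 0.1513, 0.0835]
eef_rot: [3.141, -0.0, -0.403]
wrist_force: [1.5, -1.2, 3.0]
gripper_width: 0.014
finger_force: 30.0
```

Emit:
{"name": "shift_gripper", "arguments": {
  "offsets": [
    [0,0,0.002,0,0],
    [0,0,0,0,0]
  ]
}}

```text
time: 12.7
position: [0.531, 0.1513, 0.0835]
eef_rot: [-3.141, -0.001, -0.402]
wrist_force: [-5.6, -0.5, 20.8]
gripper_width: 0.0141
finger_force: 30.0
```

The collar is on the face (21 N, no further travel). I'll ease the push and turn clockwise in stages, watching the side force.

Emit:
{"name": "shift_gripper", "arguments": {
  "offsets": [
    [0,0,-0.001,0,0],
    [0,0,0,0.12,0],
    [0,0,0,0.12,0],
    [0,0,0,0.12,0],
    [0,0,0,0,0]
  ]
}}

```text
time: 13.32
position: [0.5314, 0.1518, 0.0835]
eef_rot: [-3.14, -0.0, -0.764]
wrist_force: [0.3, 0.9, 8.6]
gripper_width: 0.0139
finger_force: 30.0
```

```bash
python3 -c "
from workcell import env
s=env.read_state();print(s['torque'].round(2))"
```

```text
[ 0.33  0.48 -0.03]
```

Emit:
{"name": "shift_gripper", "arguments": {
  "offsets": [
    [0,0,0,0.12,0],
    [0,0,0,0.12,0],
    [0,0,0,0.12,0],
    [0,0,0,0.12,0],
    [0,0,0,0,0]
  ]
}}

```text
time: 13.95
position: [0.5318, 0.152, 0.0835]
eef_rot: [-3.139, 0.0, -1.244]
wrist_force: [0.1, 1.8, 6.9]
gripper_width: 0.0135
finger_force: 30.0
```

```bash
python3 -c "
from workcell import env
s=env.read_state();print(s['torque'].round(2))"
```

```text
[0.53 0.01 0.03]
```

Emit:
{"name": "shift_gripper", "arguments": {
  "offsets": [
    [0,0,0,0.12,0],
    [0,0,0,0.12,0],
    [0,0,0,0.12,0],
    [0,0,0,0.12,0],
    [0,0,0,0,0]
  ]
}}

```text
time: 14.58
position: [0.5325, 0.1522, 0.0835]
eef_rot: [-3.139, 0.002, -1.721]
wrist_force: [4.8, 1.0, 5.8]
gripper_width: 0.014
finger_force: 30.0
```

Emit:
{"name": "shift_gripper", "arguments": {
  "offsets": [
    [0,0,0,0.12,0],
    [0,0,0,0.12,0],
    [0,0,0,0.12,0],
    [0,0,0,0,0],
    [0,0,0,0,0]
  ]
}}

```text
time: 15.2
position: [0.5329, 0.1521, 0.0835]
eef_rot: [-3.139, 0.003, -2.079]
wrist_force: [7.4, -0.2, 3.5]
gripper_width: 0.0139
finger_force: 30.0
```

```bash
python3 -c "
from workcell import env
s=env.read_state();print(s['torque'].round(3),s['q'].round(2))"
```

```text
[-0.184 -2.582  0.08 ] [ 0.63  0.3  -0.44  0.   -0.83 -1.14]
```

Emit:
{"name": "shift_gripper", "arguments": {
  "offsets": [
    [-0.0006,-0.001,0.0004,0.05,0],
    [0,0,0,0.05,0],
    [0,0,0,0,0],
    [0,0,0,0,0],
    [0,0,0,0,0]
  ]
}}

```text
time: 15.82
position: [0.5333, 0.152, 0.0835]
eef_rot: [-3.14, 0.002, -2.179]
wrist_force: [2.6, -0.0, 10.3]
gripper_width: 0.0141
finger_force: 30.0
```

Run:
```python
from h import *;from workcell import env
s=env.read_state();print(s['torque'].round(3),s['q'].round(2))
S=env.grab_frame("scene")
cv2.imwrite("pics/l4.png",cv2.resize(S["img"][150:245,250:360],None,fx=6,fy=6,interpolation=cv2.INTER_CUBIC))
```

```text
[ 0.159 -0.629  0.299] [ 0.63  0.3  -0.44  0.   -0.83 -1.24]
```

View pics/l4.png

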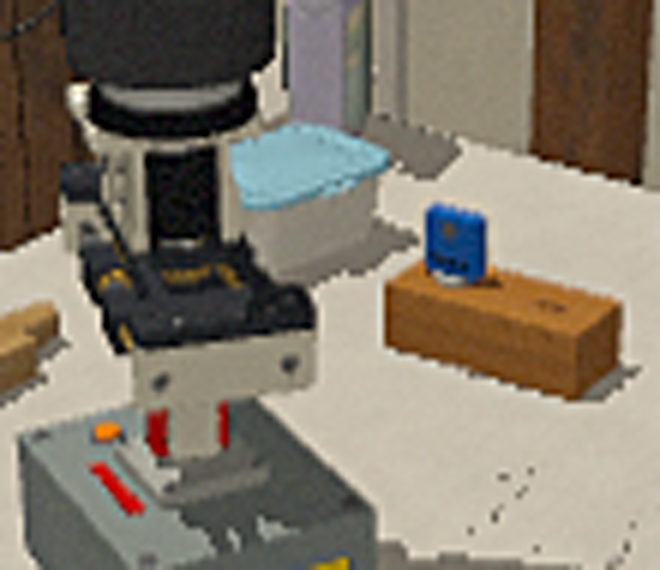

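The gripper holds the red bow turned a quarter, with its two edges showing at (158,435) and (223,425). The key sits down on the face and the blue key is in its slot. The twisting moment rose from 0.08 to 0.30 N m, above the spring's 0.1, so the core is at its stop.

```bash
python3 -c "
from workcell import env
print(env.job_done())"
```

```text
the job is handed in; nothing more can be done
None
```

The job is handed in with the red key pressed home in the lock, turned clockwise to the stop and still gripped; the blue key is in its stand and I touched no bystanders, but no verdict came back.

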